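# Restart the label printer after a roll change

## Task

A new roll is in the label printer on the packing bench: with closed fingers push its lid fully shut, then press the power bar's main (wide) rocker fully over by its raised half to switch it on, and then press the printer's round feed key fully down, keep it down for at least one full second, and let go. Only press: do not pinch or lift anything, do not open the lid further or shove the power bar, and leave the printer's oblong pause key, the power bar's small (narrow) rocker and the other things on the bench alone.

Things in the scene. Friction and masses are not known exactly. Their poses are not given: they have to be found in the camera images.
- printer: Grey desktop label printer fixed to the bench, 220 (x) x 190 (y) x 110 mm high, about 122 mm with its lid shut. Origin: centre of its underside; x points from its front (key deck, paper slot) to its back (lid hinge), y to its left, z up. The front 72 mm is a flat white deck at z = 111 mm with two black keys; behind it is an open bay with the label roll, under the lid.
- lid (a joint): The printer's flat white lid, 142 mm from hinge to front edge, 186 mm wide, 12 mm thick, hinged at the printer's back. 0 = fully shut, positive = open by that angle (rad); it starts between 0.35 and 0.7. The hinge is stiff, so the lid stays where it is left; a push down of 1 to 5 N on its front half (say 90 mm from the hinge) moves it. Shut, its top face is level at z = 123 mm.
- lid_hinge (a point): On the lid's hinge axis (which runs along the printer's y): at x = 106, y = 0, z = 110 mm in the printer's frame. The lid's top face lies 13 mm above this axis, square to the lid.
- lid_edge (a point): Middle of the lid's front edge, on its top face; moves with the lid. With the lid shut it is at x = -36, y = 0, z = 123 mm in the printer's frame.
- feed_key (a joint): Travel of the round feed key in m, straight down: 0 = up, 0.006 = fully down. Sprung: moves at about 1.5 N, fully down at about 5 N, and comes back up.
- feed_key_top (a point): Centre of the top of the round black feed key, 28 mm across, standing 9 mm above the deck when up and 3 mm when fully down; at x = -75, y = -50, z = 120 mm in the printer's frame when up. Moves with the key.
- pause_key (a joint): Travel of the oblong pause key in m, 0 = up, 0.006 = fully down. Not to be pressed.
- pause_key_top (a point): Centre of the top of the oblong black pause key, 16 (x) x 44 (y) mm; at x = -75, y = 45, z = 120 mm in the printer's frame.
- power_bar: Loose aluminium power bar standing on the bench, 260 (x) x 70 (y) x 45 mm high, about 0.8 kg, two round sockets and two black rockers on top. Origin: centre of its underside; x along its length, towards the small rocker; z up.
- main_rocker (a joint): Wide main rocker, 44 (bar's x) x 30 mm, pivot at x = -85, y = 0, z = 51 mm in the bar's frame, axis along bar's y. 0 = off: its -x half lies level, its +x half (towards the bar's middle) stands up at 0.35 rad. 0.35 = on: +x half level, its top 6 mm above the bar's top face. Stiff: it takes about 3 N at the raised half, does not snap and stays where it is left.
- main_rocker_raised (a point): Point on top of the main rocker's raised half, on its centre line, 18 mm from the pivot, the place to press (straight down). Moves with the rocker: z = 57 mm when off, 51 mm when on, in the bar's frame.
- small_rocker (a joint): The narrow rocker at the bar's other end, 44 mm long and 14 mm wide, pivoted at x = 85, y = 0, z = 51 mm in the bar's frame; 0 = off. Not to be pressed.
- small_rocker_raised (a point): Point on top of the small rocker's raised half, 18 mm from its pivot.
- tape_measure: Bystander: yellow tape measure standing beside the power bar, 72 x 36 x 62 mm high; origin at its underside.
- tape_roll: Bystander: roll of clear packing tape lying flat beside the printer, 100 mm across, 48 mm high; origin at its underside.
- knife: Bystander: closed yellow utility knife lying in front of the printer, 140 x 26 x 16 mm; origin at its underside.
- stapler: Bystander: black stapler, 130 x 34 x 44 mm high, at the right of the work; origin at its underside.
- glue: Bystander: white glue bottle standing at the back, 52 mm across, 130 mm high; origin at its underside.

How it is judged:
By the outcome, as a careful person would: the job done as asked, in the order asked, and still so for the second after the job is handed in, with the robot touching nothing.
It also fails if it takes over 56 s, if anything falls off the work surface, if the arm or the gripper's body presses on something with over 40 N, if the wrist force passes 120 N, or if a joint passes its speed limit or range.

## Robot

A 6-joint arm with a two-finger parallel gripper is mounted at the origin on the work surface. World frame = base frame: x ahead of the robot, y to its left, z up, the work surface at z = 0. Lengths are in m, angles in rad, forces in N, time in s.
With the tool pointing down it reaches from about 0.35 to 0.85 m from the base axis. Payload 8.1 kg.
Tool frame: the origin (TCP) lies at the very end of the fingers, on their centre line; the grasp point (between the pads) lies 19 mm behind it; z points along the fingers, y is the line along which they close (so a half turn about z gives the same grasp; the last joint's range is limited). The gripper opens to 93 mm and grips with 3 to 60 N. Pads are 15 mm wide; open, the fingers measure 128 mm over their backs; the gripper's body (75 mm by 188 mm) begins 65 mm behind the grasp point.
Start: joints at [1.101, 0.13, 1.488, -0, 1.523, -0.085], TCP at [0.225, 0.556, 0.219] pointing down, gripper open.
Joint ranges: [-2.96, 2.96], [-0.89, 2.26], [0.02, 2.5], [-1.34, 4.48], [0, 2.73], [-2.66, 2.66]. Speed limits (rad/s): [2.39, 2.39, 2.79, 3.14, 3.14, 3.14].

## Interface

Orientations are given as a rotation vector (axis times angle).
In Python, from plant import robot, imaging gives the robot as it stands.
- The arm moves only by the tool jog_arm, never from a script. Its argument "rows" is a list of rows, each a list of 2 entries, a list of its own where there are three numbers: the shift along the tool's x, y, z each as a share of 0.2 m, from -1 to 1, then the turn, a rotation vector about the tool's x, y, z each as a share of pi/2 rad, from -1 to 1. A call has 1 to 5 rows; each row is the pose to reach, as a shift and turn from the pose commanded when the call began, along the tool's axes at that moment; what a row does not reach only later rows make up. A row lasts 1/10 s, in which the tool goes at most 50 mm and 8.59 degrees, less where a joint would pass 70% of its speed; a pose out of reach is approached as far as the arm can. A call with a number of a shift or a turn outside -1 to 1 is refused whole. A call with a gripper value outside its range is refused whole. "hand" is the closure, from -1 (fully open) to 1 (shut), set as the call begins (left out, the last holds). The fingers move at their own pace and stop on an object; "squeeze" is the grip in N (left out, the last holds). Time passes only in rows, so rows that repeat a pose let the fingers close. It gives the time, the measured TCP pose, the force, the opening and the grip force at its end, in the units of the state.
- robot.read_state(): the state, without advancing time (a new reading comes with each control period).
- imaging.read_camera(name): name is "side" or "top"; returns a dict with "frame" (384x512x3 uint8, red, green, blue), "vertical_fov" (degrees; the focal length in pixels is half the picture's height over the tangent of half this angle, whatever the lens; pixels are square), "cx", "cy" (the principal point, pixels), "R" (3x3) and "t" (3): a world point X has camera coordinates R X + t. Camera axes: x right, y down, z forward; pixel columns grow to the right and rows downward; lengths in m; the calibration is good to about 2 mm. A picture is of the moment at which its call begins. There is no depth.
- robot.close_job(): hands the job in; it is judged then, once.
The state is a dict: "t": time; "q": joint angles; "dq": joint speeds; "joint_torque": joint torques, N m; "tool_pos": TCP position; "orientation": TCP orientation; "force": force on the tool from outside, world axes, zero at the start; "wrist_torque": the same for the moment, N m; "opening": finger opening in m; "gripper_force": force on a finger pad.
Only numpy, scipy, OpenCV 4.12 (cv2) and the standard library are available. Lean on these libraries where they do the work, as an engineer would, in place of code of your own. Each camera call takes 0.05 s, during which the arm holds its last target. There are 200 camera calls.

## Working session

There is one attempt and no reset: what is moved stays moved. The work goes in short steps, Python scripts to look and compute and a tool call to move; the robot and the scene stay as the last step left them, time stands still between calls to the robot, and variables do not carry over. Pictures are saved under pics/ and viewed, at most 10 in all, crops included, and the job is handed in when it is done.

Besides the shell and the picture viewer there is one more tool, called after "Call:" as a command line: name --argument value ..., lists and objects as JSON in quotes. jog_arm: Moves the arm, as the interface text tells. Its arguments: {"type":"object","properties":{"rows":{"type":"array"},"hand":{"type":"number"},"squeeze":{"type":"number"}},"required":["rows"]}

```bash
mkdir -p pics; ls
cat > h.py <<'E'
import numpy as np, cv2
from plant import robot, imaging
def grab(n,tag):
    c=imaging.read_camera(n); cv2.imwrite(f'pics/{tag}.png',c['frame'][:,:,::-1]); 
    np.savez(f'{tag}.npz',**{k:np.array(v) for k,v in c.items() if not isinstance(v,str)}); return c
def load(tag): return dict(np.load(f'{tag}.npz',allow_pickle=True))
def K(c):
    f=c['frame'].shape[0]/2/np.tan(np.radians(float(c['vertical_fov']))/2); return f
def ray(c,p):
    f=K(c);d=np.array([(p[0]-c['cx'])/f,(p[1]-c['cy'])/f,1.]);R=np.array(c['R']);return -R.T@np.array(c['t']),R.T@d
def onz(c,p,z):
    o,d=ray(c,p);return o+d*(z-o[2])/d[2]
def proj(c,X):
    f=K(c);v=np.array(c['R'])@np.array(X)+np.array(c['t']);return np.array([f*v[0]/v[2]+c['cx'],f*v[1]/v[2]+c['cy']])
E
python3 - <<'E'
from h import *
for n in('top','side'):
    c=grab(n,n+'0');print(n,{k:v for k,v in c.items() if k!='frame'})
    cv2.imwrite(f'pics/{n}0b.png',cv2.resize(c['frame'][:,:,::-1],(800,600),interpolation=cv2.INTER_CUBIC))
print(robot.read_state())
E
```

```text
pics
top {'vertical_fov': 47.476200362290854, 'cx': 260.5638187621744, 'cy': 188.78942400709192, 'R': array([[ 0.02199667, -0.99961096, -0.01714885],
       [-0.99665483, -0.02057473, -0.07909379],
       [ 0.07871019,  0.01883128, -0.99671966]]), 't': array([-0.0308426 ,  0.58018056,  1.14233604])}
side {'vertical_fov': 54.38925962525102, 'cx': 259.32745548734886, 'cy': 190.53128789426626, 'R': array([[ 0.68027526, -0.73267935, -0.020163  ],
       [-0.49226179, -0.43632581, -0.75319195],
       [ 0.54305055,  0.52230332, -0.6574917 ]]), 't': array([-0.42181812,  0.36608952,  0.71225573])}
{'t': 0.1, 'q': array([ 1.10059608e+00,  1.31104150e-01,  1.48916350e+00,  6.03605992e-05,
        1.52299759e+00, -8.54057158e-02]), 'dq': array([-2.73380712e-04, -9.92606460e-04, -3.16378248e-03,  1.23907198e-03,
        1.34669152e-05,  7.89399887e-04]), 'joint_torque': array([-2.82345663e-04, -5.61341357e+01, -4.93097091e+01,  7.69343670e-02,
        2.91045610e-02, -6.76420200e-05]), 'tool_pos': array([0.22495052, 0.55568452, 0.21768507]), 'orientation': array([-6.00617244e-01, -3.08311709e+00,  2.50017787e-03]), 'force': array([-0.66718835, -0.02812415,  0.28002951]), 'wrist_torque': array([ 0.00363918,  0.03173265, -0.06580409]), 'gripper_force': 0.0, 'opening': 0.09306459752042072}
```

View pics/top0b.png

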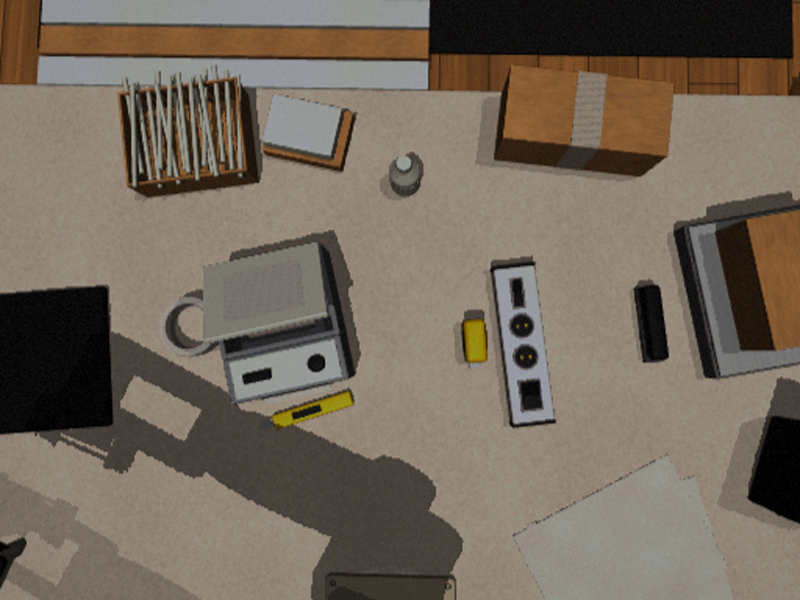

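View pics/side0b.png

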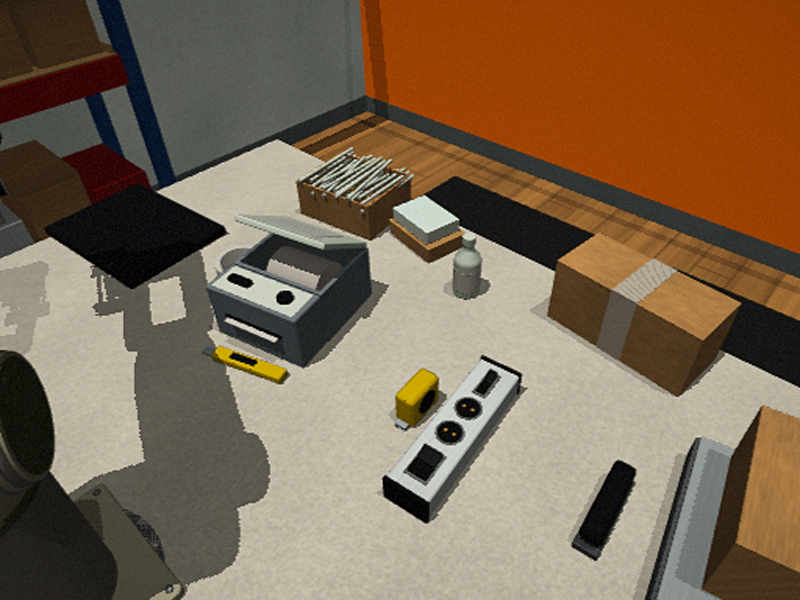

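Top view (800x600 scale): feed key at (316,362), pause key (257,376), lid front edge from (205,340) to (328,312), main rocker (531,394), small rocker (517,292). In the side view the feed key is at (286,297) and the main rocker at (426,462). I'll measure these with blobs.

```bash
cat > m.py <<'E'
from h import *
def blob(c,p,w=14,th=60,amin=15):
    p=np.array(p)/1.5625; x0,y0=(p-w).astype(int)
    g=cv2.cvtColor(c['frame'],cv2.COLOR_RGB2GRAY)[y0:y0+2*w,x0:x0+2*w]
    n,l,s,ce=cv2.connectedComponentsWithStats((g<th).astype(np.uint8))
    i=min((i for i in range(1,n) if s[i,4]>amin),key=lambda i:np.hypot(*(ce[i]-w)))
    return ce[i]+[x0,y0],s[i]
def tri(a,pa,b,pb):
    o1,d1=ray(a,pa);o2,d2=ray(b,pb)
    k=np.linalg.lstsq(np.c_[d1,-d2],o2-o1,rcond=None)[0]
    q,r=o1+k[0]*d1,o2+k[1]*d2; return (q+r)/2,np.linalg.norm(q-r)
E
python3 - <<'E'
from m import *
T,S=load('top0'),load('side0')
P={'feed':((316,362),(286,297),.118),'pause':((257,376),(240,281),.118),'main':((531,394),(426,462),.053),'small':((517,292),(487,382),.053),'s1':((522,326),(468,408),.045),'s2':((526,357),(450,432),.045)}
R={}
for n,(a,b,z) in P.items():
    pa,sa=blob(T,a);pb,sb=blob(S,b);X,e=tri(T,pa,S,pb);R[n]=onz(T,pa,z)
    print(n,pa.round(1),sa[2:],pb.round(1),sb[2:],'tri',X.round(4),round(e,4),'top',onz(T,pa,z).round(4),'side',onz(S,pb,z).round(4))
for a,b in(('feed','pause'),('main','small'),('s1','s2')):
    d=R[a]-R[b];print(a,b,np.linalg.norm(d),np.arctan2(d[1],d[0]))
# lid front corners and others by hand
for n,a,b in(('lidL',(205,340),(236,216)),('lidR',(328,312),(312,247)),('backR',(320,243),(368,242))):
    print(n,tri(T,np.array(a)/1.5625,S,np.array(b)/1.5625))
cv2.imwrite('pics/z.png',np.hstack([cv2.resize(c['frame'][y:y+110,x:x+110,::-1],(400,400),interpolation=cv2.INTER_CUBIC) for c,x,y in((T,120,150),(S,130,130))]))
E
```

```text
feed [202.1 232. ] [11 11 98] [181.9 190.1] [11  9 78] tri [0.4642 0.1207 0.1141] 0.001 top [0.4647 0.1198 0.118 ] side [0.4615 0.1171 0.118 ]
pause [164.3 240.4] [ 19  10 120] [153.2 179.1] [16  9 85] tri [0.4414 0.2128 0.1143] 0.0015 top [0.4422 0.2115 0.118 ] side [0.4387 0.209  0.118 ]
main [339.4 252.1] [ 14  19 228] [272.  295.6] [ 23  24 304] tri [ 0.4191 -0.2252  0.0473] 0.001 top [ 0.4199 -0.2246  0.053 ] side [ 0.416  -0.2273  0.053 ]
small [330.9 186.9] [  7  18 106] [311.4 244.2] [ 15  16 110] tri [ 0.5873 -0.2018  0.0487] 0.0004 top [ 0.5871 -0.2013  0.053 ] side [ 0.584  -0.2037  0.053 ]
s1 [333.4 208.2] [ 14  15 148] [299.3 260.7] [ 16  13 151] tri [ 0.5321 -0.2093  0.0447] 0.0007 top [ 0.5323 -0.2095  0.045 ] side [ 0.5316 -0.2092  0.045 ]
s2 [336. 228.] [ 15  15 152] [287.4 276.2] [ 16  14 165] tri [ 0.4808 -0.2164  0.0441] 0.0009 top [ 0.4811 -0.2166  0.045 ] side [ 0.4799 -0.2165  0.045 ]
feed pause 0.09447647527637892 -1.329558251919264
main small 0.16884746906010029 -3.0031996063468682
s1 s2 0.05167465368727792 0.13690306907057462
lidL (array([0.49492968, 0.27263948, 0.19014122]), np.float64(0.0011676823076240963))
lidR (array([0.53157778, 0.10015323, 0.18901695]), np.float64(0.021630627156663168))
backR (array([0.65219682, 0.11807301, 0.12391481]), np.float64(0.0009444474756412152))
```

View pics/z.png

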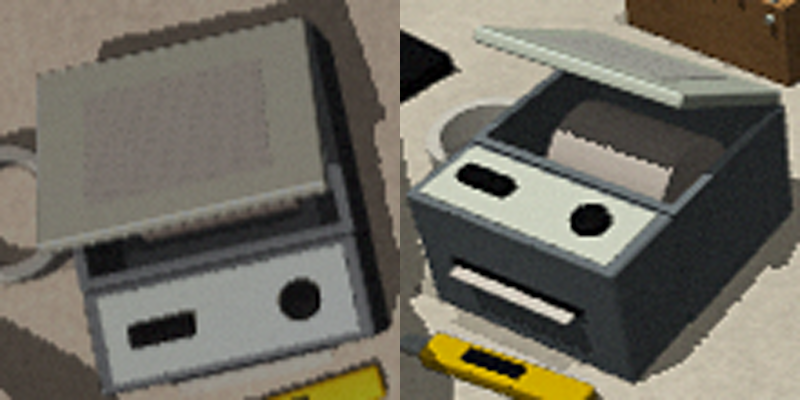

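The geometry checks out: the keys are 94.5 mm apart (95 given), the sockets and rockers line up at yaw 0.137, and lid height gives an opening near 0.5. Next is a helper that works out the jog shares.

```bash
cat > g.py <<'E'
import sys,numpy as np
from scipy.spatial.transform import Rotation as Ro
from plant import robot
s=robot.read_state();R=Ro.from_rotvec(s['orientation'])
print('t',s['t'],s['tool_pos'].round(4),'F',s['force'].round(1),'q',s['q'].round(2))
def to(p,yaw):  # tool down, tool y at world angle yaw
    y=np.array([np.cos(yaw),np.sin(yaw),0]);z=np.array([0,0,-1.]);G=np.c_[np.cross(y,z),y,z]
    print(p,'shift',(R.inv().apply(np.array(p)-s['tool_pos'])/.2).round(3),'turn',((R.inv()*Ro.from_matrix(G)).as_rotvec()/(np.pi/2)).round(3))
E
python3 - <<'E'
from g import *
f=np.array([.464,.120]);p=np.array([.4415,.2125]);y=(p-f)/np.linalg.norm(p-f);x=np.array([y[1],-y[0]])
o=f+.075*x+.05*y;print('yaw',np.arctan2(x[1],x[0]),'org',o,'lidpush',o+.005*x)
to([*(o+.005*x),.235],np.pi/2+.137)
to([*(o+.005*x),.235],np.pi/2+.24)
E
```

```text
t 0.1 [0.225  0.5557 0.2177] F [-0.7 -0.   0.3] q [ 1.1   0.13  1.49  0.    1.52 -0.09]
yaw 0.2386093225082012 org [0.52505749 0.18630975] lidpush [0.52991583 0.18749151]
[np.float64(0.5299158292955808), np.float64(0.18749150648989743), 0.235] shift [-2.104 -1.134 -0.085] turn [-0.001 -0.    -0.332]
[np.float64(0.5299158292955808), np.float64(0.18749150648989743), 0.235] shift [-2.104 -1.134 -0.085] turn [-0.001 -0.    -0.398]
```

Call:
jog_arm --rows '[[[-0.2,-0.1,-0.1],[0,0,0]],[[-0.5,-0.25,-0.1],[0,0,-0.08]],[[-0.7,-0.4,-0.1],[0,0,-0.17]],[[-0.9,-0.5,-0.1],[0,0,-0.25]],[[-1,-0.55,-0.1],[0,0,-0.33]]]' --hand 1 --squeeze 5

```text
t: 0.6
tool_pos: [0.3704, 0.3767, 0.2383]
orientation: [0.217, -3.134, 0.001]
force: [-0.2, 0.3, 0.9]
opening: 0.0578
gripper_force: 0.0
```

Run:
```python
from g import *
to([.530,.1875,.235],np.pi/2+.137)
```

```text
t 0.6 [0.3704 0.3767 0.2383] F [-0.2  0.3  0.9] q [ 0.7  -0.07  1.66 -0.    1.56 -1.01]
[0.53, 0.1875, 0.235] shift [-0.66  -1.047  0.017] turn [-0.    -0.     0.001]
```

Call:
jog_arm --rows '[[[-0.12,-0.2,0],[0,0,0]],[[-0.24,-0.4,0],[0,0,0]],[[-0.36,-0.6,0],[0,0,0]],[[-0.48,-0.8,0],[0,0,0]],[[-0.6,-1,0],[0,0,0]]]'

```text
t: 1.1
tool_pos: [0.5155, 0.1951, 0.2383]
orientation: [0.21, -3.134, 0.0]
force: [0.3, 1.4, -0.1]
opening: 0.0176
gripper_force: 0.0
```

Call:
jog_arm --rows '[[[0,0,0],[0,0,0]],[[0,0,0],[0,0,0]]]'

```text
t: 1.3
tool_pos: [0.5149, 0.196, 0.238]
orientation: [0.205, -3.133, -0.0]
force: [0.1, 0.4, -0.3]
opening: 0.0025
gripper_force: 0.0
```

Run:
```python
from g import *
to([.530,.1875,.235],np.pi/2+.137)
```

```text
t 1.3 [0.5149 0.196  0.238 ] F [ 0.1  0.4 -0.3] q [ 0.27 -0.01  1.6   0.    1.55 -1.43]
[0.53, 0.1875, 0.235] shift [-0.069 -0.052  0.015] turn [ 0.    -0.001 -0.004]
```

Call:
jog_arm --rows '[[[-0.07,-0.05,0],[0,0,0]],[[-0.07,-0.05,0.05],[0,0,0]],[[-0.07,-0.05,0.1],[0,0,0]],[[-0.07,-0.05,0.15],[0,0,0]],[[-0.07,-0.05,0.2],[0,0,0]]]'

```text
t: 1.8
tool_pos: [0.529, 0.1895, 0.1971]
orientation: [0.211, -3.133, 0.0]
force: [-0.0, -0.4, 0.5]
opening: 0.0007
gripper_force: 0.0
```

Call:
jog_arm --rows '[[[0,0,0.04],[0,0,0]],[[0,0,0.08],[0,0,0]],[[0,0,0.12],[0,0,0]],[[0,0,0.16],[0,0,0]],[[0,0,0.2],[0,0,0]]]'

```text
t: 2.3
tool_pos: [0.5302, 0.1888, 0.1582]
orientation: [-0.209, 3.134, 0.0]
force: [-0.5, 0.1, 0.9]
opening: 0.0004
gripper_force: 0.6
```

Call:
jog_arm --rows '[[[0,0,0.03],[0,0,0]],[[0,0,0.06],[0,0,0]],[[0,0,0.09],[0,0,0]],[[0,0,0.12],[0,0,0]],[[0,0,0.14],[0,0,0]]]'

```text
t: 2.8
tool_pos: [0.5298, 0.1888, 0.1299]
orientation: [0.21, -3.134, 0.0]
force: [-0.5, 0.4, 1.8]
opening: 0.0002
gripper_force: 0.6
```

Call:
jog_arm --rows '[[[0,0,0.01],[0,0,0]],[[0,0,0.02],[0,0,0]],[[0,0,0.025],[0,0,0]],[[0,0,0.03],[0,0,0]],[[0,0,0.03],[0,0,0]]]'

```text
t: 3.3
tool_pos: [0.5302, 0.1888, 0.1247]
orientation: [-0.21, 3.134, 0.0]
force: [-0.4, -0.2, 0.2]
opening: 0.0002
gripper_force: 0.0
```

Call:
jog_arm --rows '[[[0,0,0.005],[0,0,0]],[[0,0,0.01],[0,0,0]],[[0,0,0.015],[0,0,0]],[[0,0,0.015],[0,0,0]]]'

```text
t: 3.7
tool_pos: [0.5302, 0.1889, 0.1231]
orientation: [-0.21, 3.134, 0.0]
force: [-6.2, -2.2, 11.2]
opening: 0.0004
gripper_force: 5.8
```

Run:
```python
from h import *
c=grab('side','s1');t=grab('top','t1');print(robot.read_state()['force'])
cv2.imwrite('pics/z1.png',np.hstack([cv2.resize(a['frame'][y:y+130,x:x+130,::-1],(400,400),interpolation=cv2.INTER_CUBIC) for a,x,y in((t,120,140),(c,130,120))]))
```

```text
[-5.89681013 -1.77510461 10.6579278 ]
```

View pics/z1.png

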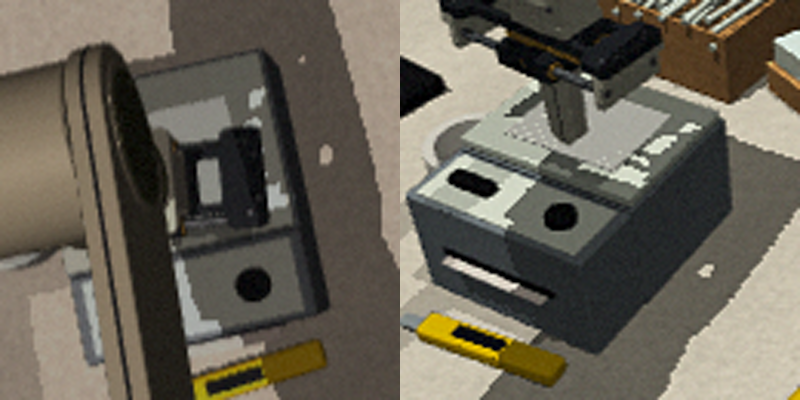

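The lid appears shut under the fingers, with contact at 11 N and z = 0.123. I'll press slightly more to be sure it's seated, then lift.

Call:
jog_arm --rows '[[[0,0,0.004],[0,0,0]],[[0,0,0.007],[0,0,0]],[[0,0,0.007],[0,0,0]]]'

```text
t: 4.1
tool_pos: [0.5303, 0.1889, 0.123]
orientation: [-0.21, 3.134, 0.0]
force: [-10.3, -4.0, 20.4]
opening: 0.0007
gripper_force: 10.3
```

Call:
jog_arm --rows '[[[0,0,-0.05],[0,0,0]],[[0,0,-0.2],[0,0,0]],[[0,0,-0.35],[0,0,0]],[[0,0,-0.4],[0,0,0]],[[0,0,-0.4],[0,0,0]]]'

```text
t: 4.6
tool_pos: [0.5314, 0.1892, 0.2022]
orientation: [-0.209, 3.131, 0.001]
force: [0.6, -0.6, -0.7]
opening: 0.0004
gripper_force: 0.0
```

Run:
```python
from g import *
m=np.array([.4196,-.2249]);a=np.array([.5872,-.2016]);d=(a-m)/np.linalg.norm(a-m);print(np.arctan2(d[1],d[0]))
s1=np.array([.5322,-.2094]);s2=np.array([.481,-.2166]);print('mid',(m+a)/2,(s1+s2)/2)
o=(m+a)/2
b=o-.067*d;print('raised',b)
to([*b,.2],np.pi/2+.137)
```

```text
t 4.6 [0.5314 0.1892 0.2022] F [ 0.6 -0.6 -0.7] q [ 0.25  0.04  1.62  0.    1.48 -1.45]
0.13813610284248992
mid [ 0.5034  -0.21325] [ 0.5066 -0.213 ]
raised [ 0.43703822 -0.22247571]
[np.float64(0.43703821720890595), np.float64(-0.22247571324005067), 0.2] shift [ 0.742 -1.977  0.007] turn [ 0.     0.003 -0.002]
```

Call:
jog_arm --rows '[[[0.07,-0.2,0],[0,0,0]],[[0.14,-0.4,0],[0,0,0]],[[0.21,-0.6,0],[0,0,0]],[[0.28,-0.8,0],[0,0,0]],[[0.37,-1,0],[0,0,0]]]'

```text
t: 5.1
tool_pos: [0.482, -0.0205, 0.198]
orientation: [0.21, -3.132, -0.001]
force: [0.2, -0.4, -0.4]
opening: 0.0005
gripper_force: 0.0
```

Run:
```python
from h import *
from g import to
T=load('top0')
e1=onz(T,np.array([513,264])/1.5625,.045);e2=onz(T,np.array([532,423.5])/1.5625,.045);print(e1,e2,np.linalg.norm(e1-e2),(e1+e2)/2)
c=grab('side','s2');t=grab('top','t2')
cv2.imwrite('pics/z2.png',np.hstack([cv2.resize(a['frame'][y:y+130,x:x+130,::-1],(400,400),interpolation=cv2.INTER_CUBIC) for a,x,y in((t,120,140),(c,130,120))]))
cv2.imwrite('pics/z3.png',np.hstack([cv2.resize(a['frame'][y:y+120,x:x+100,::-1],(400,480),interpolation=cv2.INTER_CUBIC) for a,x,y in((T,290,160),(load('side0'),240,220))]))
to([.437,-.2225,.2],np.pi/2+.137)
```

```text
t 5.1 [ 0.482  -0.0205  0.198 ] F [ 0.2 -0.4 -0.4] q [-0.15 -0.18  1.83 -0.    1.49 -1.85]
[ 0.6347088  -0.19523064  0.045     ] [ 0.37112919 -0.22898356  0.045     ] 0.2657319503139261 [ 0.50291899 -0.2121071   0.045     ]
[0.437, -0.2225, 0.2] shift [ 0.358 -0.971 -0.01 ] turn [ 0.    -0.002 -0.002]
```

View pics/z2.png

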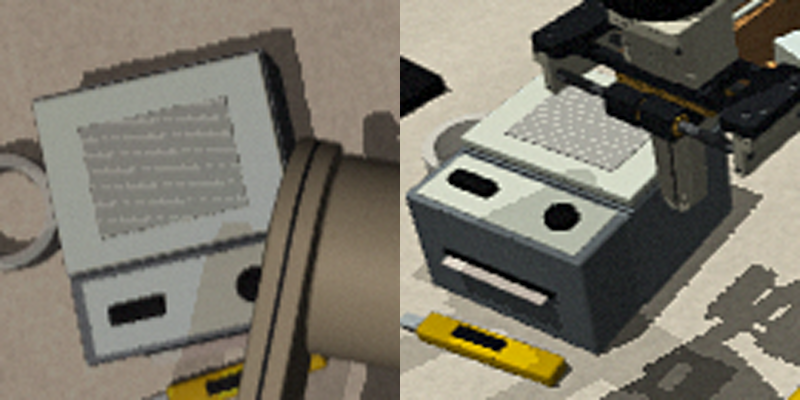

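View pics/z3.png

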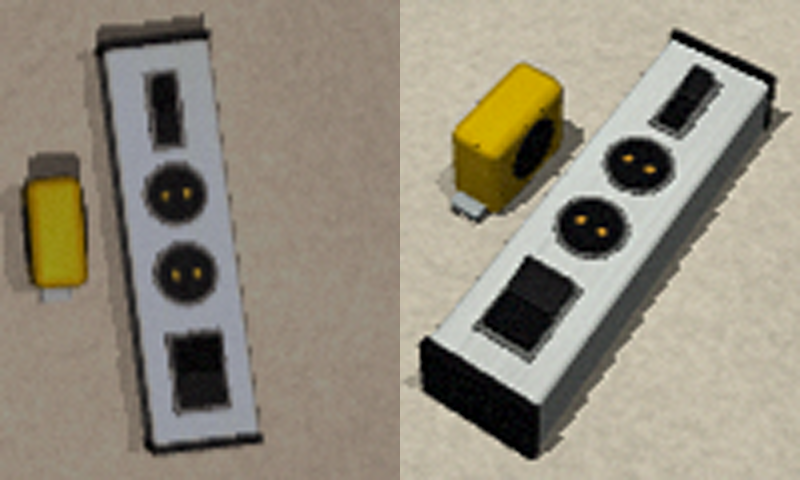

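The lid is flush and shut in both views. In the bar view the main rocker's raised half faces the sockets, and bar centre measures (0.503,-0.213), so the press point is (0.437,-0.222).

Call:
jog_arm --rows '[[[0.08,-0.2,0],[0,0,0]],[[0.15,-0.4,0],[0,0,0]],[[0.22,-0.6,0],[0,0,0]],[[0.3,-0.8,0],[0,0,0]],[[0.36,-0.97,0],[0,0,0]]]'

```text
t: 5.7
tool_pos: [0.4368, -0.2221, 0.1984]
orientation: [0.209, -3.133, -0.002]
force: [1.0, 0.3, -0.5]
opening: 0.0008
gripper_force: 0.0
```

Call:
jog_arm --rows '[[[0,0,0.1],[0,0,0]],[[0,0,0.2],[0,0,0]],[[0,0,0.3],[0,0,0]],[[0,0,0.4],[0,0,0]],[[0,0,0.4],[0,0,0]]]'

```text
t: 6.2
tool_pos: [0.4353, -0.2189, 0.1155]
orientation: [0.21, -3.128, -0.008]
force: [0.2, -0.3, -0.4]
opening: 0.0005
gripper_force: 0.0
```

Run:
```python
from g import *
to([.437,-.2223,.07],np.pi/2+.137)
```

```text
t 6.2 [ 0.4353 -0.2189  0.1155] F [ 0.2 -0.3 -0.4] q [-0.57 -0.09  1.91  0.    1.34 -2.28]
[0.437, -0.2223, 0.07] shift [-0.007 -0.019  0.227] turn [ 0.003 -0.004 -0.002]
```

Call:
jog_arm --rows '[[[-0.005,-0.015,0.06],[0,0,0]],[[-0.005,-0.015,0.12],[0,0,0]],[[-0.005,-0.015,0.18],[0,0,0]],[[-0.005,-0.015,0.2],[0,0,0]],[[-0.005,-0.015,0.2],[0,0,0]]]'

```text
t: 6.7
tool_pos: [0.4387, -0.2236, 0.0793]
orientation: [0.21, -3.133, -0.002]
force: [-0.0, 0.2, 0.7]
opening: 0.0005
gripper_force: 0.0
```

Run:
```python
from g import *
to([.437,-.2223,.06],np.pi/2+.137)
```

```text
t 6.7 [ 0.4387 -0.2236  0.0793] F [-0.   0.2  0.7] q [-0.58 -0.05  1.93  0.    1.26 -2.28]
[0.437, -0.2223, 0.06] shift [0.007 0.007 0.097] turn [ 0.001 -0.001 -0.002]
```

Call:
jog_arm --rows '[[[0.005,0.007,0.03],[0,0,0]],[[0.005,0.007,0.06],[0,0,0]],[[0.005,0.007,0.09],[0,0,0]],[[0.005,0.007,0.1],[0,0,0]],[[0.005,0.007,0.1],[0,0,0]]]'

```text
t: 7.2
tool_pos: [0.4377, -0.2225, 0.0597]
orientation: [0.21, -3.134, -0.001]
force: [-0.5, 0.5, 0.4]
opening: 0.0003
gripper_force: 0.0
```

Call:
jog_arm --rows '[[[0,0,0.01],[0,0,0]],[[0,0,0.02],[0,0,0]],[[0,0,0.03],[0,0,0]],[[0,0,0.03],[0,0,0]]]'

```text
t: 7.6
tool_pos: [0.4385, -0.2229, 0.0545]
orientation: [-0.21, 3.134, -0.001]
force: [1.6, 0.0, 2.5]
opening: 0.0005
gripper_force: 1.1
```

Call:
jog_arm --rows '[[[0,0,0.006],[0,0,0]],[[0,0,0.012],[0,0,0]],[[0,0,0.018],[0,0,0]],[[0,0,0.018],[0,0,0]]]'

```text
t: 8.0
tool_pos: [0.4383, -0.223, 0.0512]
orientation: [-0.21, 3.134, -0.001]
force: [0.5, 1.0, 7.3]
opening: 0.0001
gripper_force: 3.4
```

Call:
jog_arm --rows '[[[0,0,0.004],[0,0,0]],[[0,0,0.008],[0,0,0]],[[0,0,0.008],[0,0,0]]]'

```text
t: 8.3
tool_pos: [0.4384, -0.223, 0.0509]
orientation: [-0.21, 3.134, -0.001]
force: [-4.8, 4.8, 19.9]
opening: 0.0003
gripper_force: 10.2
```

Fully over: it stopped at z = 0.0509 with 20 N. I'll lift and go to the feed key.

Call:
jog_arm --rows '[[[0,0,-0.05],[0,0,0]],[[0,0,-0.25],[0,0,0]],[[0,0,-0.5],[0,0,0]],[[0,0,-0.7],[0,0,0]],[[0,0,-0.7],[0,0,0]]]'

```text
t: 8.8
tool_pos: [0.4406, -0.2246, 0.1956]
orientation: [-0.209, 3.127, -0.01]
force: [0.9, 0.3, 0.7]
opening: 0.0001
gripper_force: 0.0
```

Run:
```python
from g import *
to([.4635,.119,.18],np.pi/2+.137)
```

```text
t 8.8 [ 0.4406 -0.2246  0.1956] F [0.9 0.3 0.7] q [-0.57 -0.16  1.81 -0.    1.47 -2.28]
[0.4635, 0.119, 0.18] shift [-0.341  1.688  0.07 ] turn [-0.004  0.004 -0.002]
```

Call:
jog_arm --rows '[[[-0.03,0.17,0],[0,0,0]],[[-0.06,0.34,0],[0,0,0]],[[-0.1,0.5,0],[0,0,0]],[[-0.14,0.7,0],[0,0,0]],[[-0.17,0.85,0],[0,0,0]]]'

```text
t: 9.3
tool_pos: [0.448, -0.0478, 0.1877]
orientation: [0.21, -3.132, -0.001]
force: [0.4, -0.5, -0.5]
opening: 0.0007
gripper_force: 0.0
```

Run:
```python
from h import *
c=grab('side','s3');t=grab('top','t3')
cv2.imwrite('pics/z4.png',np.hstack([cv2.resize(a['frame'][y:y+120,x:x+100,::-1],(400,480),interpolation=cv2.INTER_CUBIC) for a,x,y in((t,290,160),(c,240,220))]))
from g import *
to([.4635,.119,.18],np.pi/2+.137)
```

```text
t 9.4 [ 0.4482 -0.0466  0.1878] F [ 0.3 -0.7  0. ] q [-0.22 -0.27  1.92  0.    1.49 -1.93]
[0.4635, 0.119, 0.18] shift [-0.189  0.81   0.04 ] turn [ 0.001 -0.001  0.   ]
```

View pics/z4.png

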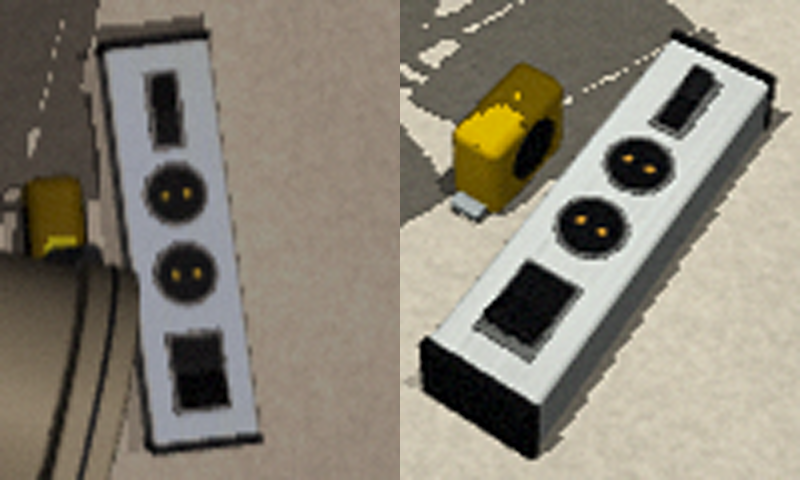

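The rocker is now over (shading flipped between its halves), and the bar hasn't moved. On to the feed key.

Call:
jog_arm --rows '[[[-0.04,0.16,0],[0,0,0]],[[-0.08,0.32,0],[0,0,0]],[[-0.12,0.5,0],[0,0,0]],[[-0.16,0.66,0],[0,0,0]],[[-0.18,0.8,0],[0,0,0]]]'

```text
t: 9.9
tool_pos: [0.4631, 0.1142, 0.188]
orientation: [0.209, -3.133, 0.001]
force: [0.4, -0.7, -0.8]
opening: 0.0004
gripper_force: 0.0
```

Call:
jog_arm --rows '[[[0,0,0],[0,0,0]],[[0,0,0.06],[0,0,0]],[[0,0,0.12],[0,0,0]],[[0,0,0.18],[0,0,0]],[[0,0,0.18],[0,0,0]]]'

```text
t: 10.4
tool_pos: [0.4617, 0.1125, 0.1499]
orientation: [0.207, -3.13, 0.001]
force: [0.5, -0.1, -0.8]
opening: 0.0003
gripper_force: 0.0
```

Run:
```python
from g import *
to([.4635,.119,.125],np.pi/2+.137)
```

```text
t 10.4 [0.4617 0.1125 0.1499] F [ 0.5 -0.1 -0.8] q [ 0.13 -0.16  1.91 -0.    1.4  -1.57]
[0.4635, 0.119, 0.125] shift [-0.014  0.031  0.124] turn [-0.    -0.003 -0.003]
```

Call:
jog_arm --rows '[[[-0.01,0.03,0],[0,0,0]],[[-0.01,0.03,0.05],[0,0,0]],[[-0.01,0.03,0.1],[0,0,0]],[[-0.01,0.03,0.12],[0,0,0]],[[-0.01,0.03,0.12],[0,0,0]]]'

```text
t: 10.9
tool_pos: [0.4639, 0.1198, 0.1279]
orientation: [0.21, -3.133, 0.0]
force: [0.4, 0.9, 1.0]
opening: 0.0007
gripper_force: 0.0
```

Run:
```python
from g import *
to([.4635,.119,.12],np.pi/2+.137)
```

```text
t 10.9 [0.4639 0.1198 0.1279] F [0.4 0.9 1. ] q [ 0.15 -0.14  1.92 -0.    1.36 -1.56]
[0.4635, 0.119, 0.12] shift [ 0.002 -0.004  0.039] turn [-0.    -0.001 -0.002]
```

Next: press down to about 0.1145, then further until the force shows the stop.

Call:
jog_arm --rows '[[[0,0,0.02],[0,0,0]],[[0,0,0.04],[0,0,0]],[[0,0,0.055],[0,0,0]],[[0,0,0.065],[0,0,0]],[[0,0,0.065],[0,0,0]]]'

```text
t: 11.4
tool_pos: [0.4649, 0.1199, 0.1162]
orientation: [-0.21, 3.134, 0.0]
force: [-0.5, -0.4, 4.2]
opening: 0.0009
gripper_force: 1.9
```

Call:
jog_arm --rows '[[[0,0,0.006],[0,0,0]],[[0,0,0.01],[0,0,0]],[[0,0,0.01],[0,0,0]]]'

```text
t: 11.7
tool_pos: [0.4649, 0.1199, 0.1143]
orientation: [-0.21, 3.134, 0.0]
force: [-0.3, 0.4, 5.0]
opening: 0.0003
gripper_force: 2.4
```

Call:
jog_arm --rows '[[[0,0,0.005],[0,0,0]],[[0,0,0.01],[0,0,0]],[[0,0,0.01],[0,0,0]]]'

```text
t: 12.0
tool_pos: [0.4651, 0.1199, 0.114]
orientation: [-0.21, 3.134, -0.0]
force: [-8.1, -1.5, 18.8]
opening: 0.0007
gripper_force: 9.6
```

Call:
jog_arm --rows '[[[0,0,0.002],[0,0,0]],[[0,0,0.002],[0,0,0]],[[0,0,0.002],[0,0,0]],[[0,0,0.002],[0,0,0]],[[0,0,0.002],[0,0,0]]]'

```text
t: 12.5
tool_pos: [0.4651, 0.12, 0.114]
orientation: [-0.21, 3.134, -0.0]
force: [-9.9, -1.8, 22.8]
opening: 0.0005
gripper_force: 11.1
```

Call:
jog_arm --rows '[[[0,0,0],[0,0,0]],[[0,0,0],[0,0,0]],[[0,0,0],[0,0,0]],[[0,0,0],[0,0,0]],[[0,0,0],[0,0,0]]]'

```text
t: 13.0
tool_pos: [0.4651, 0.1199, 0.114]
orientation: [-0.21, 3.134, -0.0]
force: [-9.6, -1.6, 22.2]
opening: 0.0008
gripper_force: 11.1
```

Call:
jog_arm --rows '[[[0,0,0],[0,0,0]],[[0,0,0],[0,0,0]],[[0,0,0],[0,0,0]],[[0,0,0],[0,0,0]],[[0,0,0],[0,0,0]]]'

```text
t: 13.5
tool_pos: [0.4651, 0.12, 0.114]
orientation: [-0.21, 3.134, -0.0]
force: [-10.4, -2.9, 21.9]
opening: 0.0007
gripper_force: 11.1
```

The key was held fully down for 1.5 s. I'll hold a touch longer, then release.

Call:
jog_arm --rows '[[[0,0,0],[0,0,0]],[[0,0,0],[0,0,0]],[[0,0,-0.05],[0,0,0]],[[0,0,-0.2],[0,0,0]],[[0,0,-0.4],[0,0,0]]]'

```text
t: 14.0
tool_pos: [0.4627, 0.1196, 0.19]
orientation: [0.209, -3.129, 0.001]
force: [1.9, -0.1, 0.1]
opening: 0.0001
gripper_force: 0.0
```

Call:
jog_arm --rows '[[[0.2,-0.2,-0.2],[0,0,0]],[[0.3,-0.4,-0.2],[0,0,0]],[[0.3,-0.6,-0.2],[0,0,0]],[[0.3,-0.6,-0.2],[0,0,0]],[[0.3,-0.6,-0.2],[0,0,0]]]'

```text
t: 14.5
tool_pos: [0.421, -0.0081, 0.2314]
orientation: [0.204, -3.135, -0.001]
force: [0.9, 1.4, -0.6]
opening: 0.0003
gripper_force: 0.0
```

Run:
```python
from h import *
c=grab('side','s4')
cv2.imwrite('pics/z5.png',cv2.resize(c['frame'][100:350,120:400,::-1],(672,600),interpolation=cv2.INTER_CUBIC))
from g import s
```

```text
t 14.55 [ 0.421  -0.007   0.2312] F [ 0.3  0.7 -1. ] q [-0.14 -0.38  1.93  0.    1.59 -1.84]
```

View pics/z5.png

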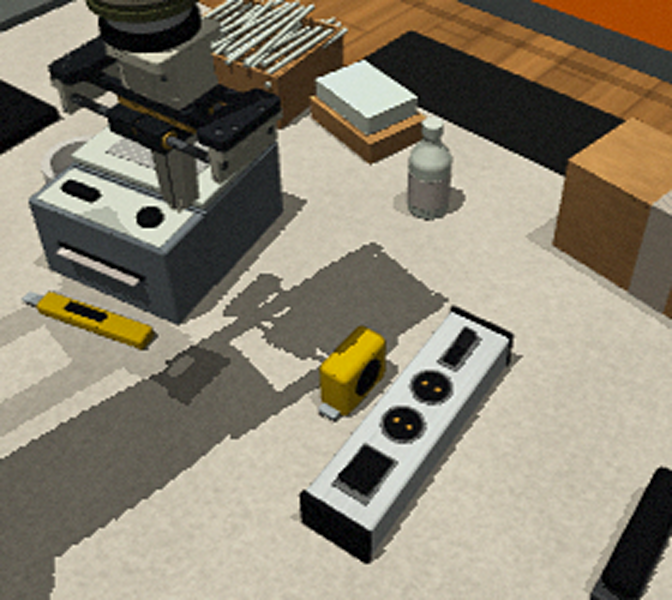

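The lid is shut, the rocker is on, the feed key is back up, and everything else is where it was. The arm is clear of everything.

```bash
python3 -c "
from plant import robot
print(robot.close_job())"
```

```text
the job is handed in; nothing more can be done
None
```

I pushed the lid shut, switched the main rocker fully on, held the feed key fully down for about 1.5 s and released it, then handed the job in at about 14.6 s; the hand-in returned no verdict.

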